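# Gauge a centrifuge bucket bore

## Task

Check the bore of the blue-ringed centrifuge bucket with the spring bore gauge: take the gauge from its stand, set it fully down in that bore and let its plungers spring out against the wall, then push the green lock button down only until you feel it bite, so that it keeps the size without drawing the plungers in. Withdraw the locked gauge and hang it upright back in its stand with the size still held. Be gentle with the bucket and the stand, and leave the rack, jar and slide box alone.

Things in the scene. Friction and masses are not known exactly. Their poses are not given: they have to be found in the camera images.
- gauge_grip (a point): Grip centre of the loose bore gauge (0.32 kg): on its upright axis (z up), 38 mm above the collar's underside. Black column, 24 mm along x, 18 mm along y, between two orange paddles on its y sides (18 mm wide, 30 mm tall, centred 3 mm below this point), 48 mm over their outer faces when free, 33 mm when fully squeezed (8 N on each; grip with 15 to 25 N). Grip along y or x.
- gauge_collar (a point): Centre of the underside of the gauge's round collar (68 mm diameter, 8 mm thick). Below it a steel pilot, 40.4 mm in diameter, 40 mm long, its lowest 7 mm tapered to 33 mm. At the start the gauge hangs in the stand; in the bore it stands by itself, collar on the rim.
- plunger_l (a joint): How far the brass plunger on the +y side (22 mm below the collar's underside, one piece with the paddle above it) is in, m: 0 fully out (tips 51 mm apart), 0.0075 fully in (36 mm); a grip reaches about 0.007. Squeezing the paddles draws both in equally, letting go lets them spring out. In a bore of diameter D they rest at (0.051 - D) / 2.
- plunger_r (a joint): The same for the -y side.
- lock (a joint): How far the green button is pushed down, m: 0 up (starts within 0.002), 0.020 bottom. It stays where left; pulled up it frees. It slides at about 6 N. Its wedge stops the plungers from coming further out: with the plungers on a bore it bites somewhere past 8 mm, where the force rises to about 10 N within 1 to 2 mm. Pushing on (over 2 mm more) draws the plungers off the wall and spoils the size.
- lock_top (a point): Centre of the top of the green lock button, a cap 20 mm in diameter on the gauge's axis, 40 mm above gauge_grip when fully up; moves down with the button. Squeezing the paddles of the locked gauge does no harm: the plungers spring back out to the locked size.
- bucket_blue_mouth (a point): Centre of the bore mouth, in the plane of the rim, of the bucket to be gauged: an upright aluminium cup, 74 mm outer diameter, with a blue band and blue rim, fixed in a grey square holder (96 mm); rim 70 mm above the table. Bore 46 mm deep; its diameter is what the gauge is to find: the pilot enters with between 1 and 2 mm of play all round.
- bucket_red_mouth (a point): The same point of the other bucket, which has a red band and rim and a wider bore; not to be gauged.
- stand_hole (a point): Centre of the 55 mm hole, in the plane of the plate's top, of the fixed white gauge stand: a plate 104 mm square and 8 mm thick on four legs, its top 55 mm above the table. The gauge hangs in the hole, pilot down, its collar on the plate.
- bucket_blue: The blue-ringed bucket with its holder, fixed; origin on the table under the bore.
- stand: The gauge stand, fixed; origin on the table under the hole.
- tube_rack: Bystander: blue tube rack, 70 x 130 mm, 82 mm high with the tubes, loose; origin under its centre.
- reagent_jar: Bystander: amber jar with a blue cap, 56 mm in diameter, 75 mm high, loose; origin under its centre.
- slide_box: Bystander: yellow box, 85 x 55 x 32 mm, loose; origin under its centre.
Things that resemble listed ones, but are neither listed nor needed, are in the scene too. Leave any turquoise look-alike of the bucket_blue alone. What is shaped like the part that bears gauge_grip but turquoise is not meant.

How it is judged:
By the outcome, as a careful person would: the job done as asked, in the order asked, and still so for the second after the job is handed in, with the robot touching nothing.
It also fails if it takes over 72 s, if anything falls off the work surface, if the arm or the gripper's body presses on something with over 40 N, if the wrist force passes 120 N, or if a joint passes its speed limit or range.

## Robot

A 6-joint arm with a two-finger parallel gripper is mounted at the origin on the work surface. World frame = base frame: x ahead of the robot, y to its left, z up, the work surface at z = 0. Lengths are in m, angles in rad, forces in N, time in s.
With the tool pointing down it reaches from about 0.325 to 0.9 m from the base axis. Payload 6.1 kg.
Tool frame: the origin (TCP) lies at the very end of the fingers, on their centre line; the grasp point (between the pads) lies 19 mm behind it; x points along the fingers, y is the direction in which the jaws open and shut, and the axes are right-handed (so a half turn about x gives the same grasp; the last joint's range is limited). The gripper opens to 87 mm and grips with 3 to 60 N. Pads are 19 mm wide; open, the fingers measure 117 mm over their backs; the gripper's body (75 mm by 190 mm) begins 51 mm behind the grasp point.
Start: joints at [-1.389, 0.22, 1.526, -0, 1.395, -0.126], TCP at [0.189, -0.596, 0.223] pointing down, gripper open.
Joint ranges: [-2.98, 2.98], [-0.91, 2.08], [0.09, 2.57], [-1.24, 4.39], [0.2, 2.65], [-2.68, 2.68]. Speed limits (rad/s): [2.57, 2.57, 3.01, 3.14, 3.14, 3.14].

## Interface

Orientations are given as a unit quaternion [w, x, y, z].
In Python, from workcell import arm gives the robot as it stands.
- The arm moves only by the tool drive_tool, never from a script. Its argument "moves" is a list of rows, each a list of 5 numbers: the shift along the tool's x, y, z in cm, then the turn about the tool's x in degrees, then the closure in counts, from 0 (fully open) to 255 (shut). In form: [[x, y, z, turn, jaw], ...]. A call has exactly 10 rows; each row shifts and turns the pose as measured when the row begins, along the tool's axes as they then stand; what a row does not reach is not made up. A row lasts 1/12 s, in which the tool goes at most 41.7 mm and 7.16 degrees, less where a joint would pass 70% of its speed; a pose out of reach is approached as far as the arm can. A call with a gripper value outside its range is refused whole. The fingers move at their own pace and stop on an object; the grip force is fixed at half the most. Time passes only in rows, so rows that do not move let the fingers close, or fill a call up. It gives the time, the measured TCP pose, the force and the opening at its end, in the units of the state.
- arm.state(): the state, without advancing time (a new reading comes with each control period).
- arm.snapshot(name): name is "scene" or "side" or "wrist"; returns a dict with "image" (480x640x3 uint8, red, green, blue), "fx", "fy", "cx", "cy" (pixels), "origin" and "orientation" of the camera in the world. Camera axes: x right, y down, z forward; pixel columns grow to the right and rows downward; lengths in m; the calibration is good to about 2 mm. The wrist camera is an equidistant fisheye: a pixel r from the principal point sees the ray r / f radians off the axis. A picture is of the moment at which its call begins. There is no depth.
- arm.hand_in(): hands the job in, once; it reports no verdict.
Trained networks look in the newest picture that a camera, given by its name, has taken for a name from the list of things; names that differ only in an ending like _2 or _b are one class to them, and where a whole thing is asked for, a point or a joint stands for the part that bears it (a point fixed in the world has none). Each returns a list of dicts, best first, with "confidence" (0 to 1); they miss things now and then, are a little off and sometimes report something else, mostly with a low value. They report only what shows in the picture. A call takes as long as a camera call. They do not tell look-alikes from the thing itself.
- arm.boxes_of(camera, name): "bbox" ([left, top, right, bottom] in pixels, round what is visible of it).
- arm.landmark_of(camera, name): "at" ([column, row] in pixels: a listed point, or the origin of a listed thing).
The state is a dict: "time": time; "joints": joint angles; "joint_velocities": joint speeds; "joint_torque": joint torques, N m; "eef_pos": TCP position; "eef_rot": TCP orientation; "contact_force": force on the tool from outside, world axes, zero at the start; "torque": the same for the moment, N m; "opening": finger opening in m.
Only numpy, scipy, OpenCV 4.12 (cv2) and the standard library are available. Lean on these libraries where they do the work, as an engineer would, in place of code of your own. Each camera call takes 0.05 s, during which the arm holds its last target. There are 200 camera calls.

## Working session

There is one attempt and no reset: what is moved stays moved. The work goes in short steps, Python scripts to look and compute and a tool call to move; the robot and the scene stay as the last step left them, time stands still between calls to the robot, and variables do not carry over. Pictures are saved under pics/ and viewed, about 8 in all and at most 12, crops included, and the job is handed in when it is done.

Besides the shell and the picture viewer there is one more tool, called after "Emit:" as name([rows], argument=value, ...), one row to a line, values as JSON. drive_tool: Moves the arm, as the interface text tells. Its arguments: {"type":"object","properties":{"moves":{"type":"array","items":{"type":"array","items":{"type":"number"}}}},"required":["moves"]}

```bash
mkdir -p pics; ls; cat > h.py <<'E'
import numpy as np, cv2
from workcell import arm
from scipy.spatial.transform import Rotation as R
def rot(q): return R.from_quat([q[1],q[2],q[3],q[0]]).as_matrix()
def snap(n,save=None):
    s=arm.snapshot(n)
    if save: cv2.imwrite('pics/'+save,s['image'][:,:,::-1])
    return s
def ray(s,n,p):
    u=(p[0]-s['cx'])/s['fx'];v=(p[1]-s['cy'])/s['fy']
    if n=='wrist':
        t=np.hypot(u,v); d=np.array([np.sin(t)*u/t,np.sin(t)*v/t,np.cos(t)]) if t>0 else np.array([0,0,1.])
    else: d=np.array([u,v,1.])
    d=rot(s['orientation'])@d
    return np.array(s['origin']),d/np.linalg.norm(d)
def onz(s,n,p,z):
    o,d=ray(s,n,p); return o+d*(z-o[2])/d[2]
def tri(rays):
    A=np.zeros((3,3));b=np.zeros(3)
    for o,d in rays:
        P=np.eye(3)-np.outer(d,d);A+=P;b+=P@o
    x=np.linalg.solve(A,b)
    return x,[np.linalg.norm((np.eye(3)-np.outer(d,d))@(x-o)) for o,d in rays]
def proj(s,n,X):
    c=rot(s['orientation']).T@(np.array(X)-s['origin'])
    if n=='wrist':
        t=np.arctan2(np.hypot(c[0],c[1]),c[2]);k=t/np.hypot(c[0],c[1])
        return s['cx']+s['fx']*c[0]*k,s['cy']+s['fy']*c[1]*k
    return s['cx']+s['fx']*c[0]/c[2],s['cy']+s['fy']*c[1]/c[2]
E
cat > a.py <<'E'
from h import *
np.set_printoptions(precision=4,suppress=True)
st=arm.state();print({k:np.round(v,3) for k,v in st.items()})
Z=dict(gauge_grip=.093,gauge_collar=.055,lock_top=.133,bucket_blue_mouth=.07,bucket_red_mouth=.07,stand_hole=.055,tube_rack=0,reagent_jar=0,slide_box=0)
for n in ['scene','side','wrist']:
    s=snap(n,n+'0.png');print(n,s['fx'],np.round(s['origin'],3),np.round(rot(s['orientation'])[:,2],2))
    for k in Z:
        for l in arm.landmark_of(n,k)[:3]: print(' ',k,np.round(l['at'],1),round(l['confidence'],2),onz(s,n,l['at'],Z[k]))
a=[cv2.imread('pics/%s0.png'%n) for n in('scene','side')]
cv2.imwrite('pics/both.png',cv2.resize(np.vstack(a),None,fx=.62,fy=.62,interpolation=cv2.INTER_AREA))
E
python3 a.py
```

```text
pics
{'time': np.float64(0.0), 'joints': array([-1.389,  0.221,  1.528,  0.   ,  1.395, -0.126]), 'joint_velocities': array([ 0.002,  0.   ,  0.001,  0.001,  0.002, -0.001]), 'joint_torque': array([ -0.001, -49.462, -38.738,   0.07 ,   0.057,  -0.   ]), 'eef_pos': array([ 0.189, -0.595,  0.221]), 'eef_rot': array([-0.108, -0.699, -0.109,  0.699]), 'contact_force': array([-0.265, -0.35 , -0.084]), 'torque': array([-0.013,  0.023,  0.007]), 'opening': np.float64(0.087)}
scene 523.2133178829835 [1.359 0.551 0.815] [-0.67 -0.47 -0.57]
  gauge_grip [346.8 271.9] 0.7 [0.5814 0.0949 0.093 ]
  gauge_grip [343.2 233.7] 0.62 [0.4595 0.0107 0.093 ]
  gauge_collar [345.8 246.1] 0.8 [0.4547 0.016  0.055 ]
  gauge_collar [346.6 291.7] 0.6 [0.6003 0.1067 0.055 ]
  gauge_collar [235.6 307.6] 0.49 [ 0.7736 -0.0649  0.055 ]
  lock_top [345.5 261.6] 0.62 [0.5961 0.0997 0.133 ]
  lock_top [348.8 221.8] 0.56 [0.4597 0.0257 0.133 ]
  bucket_blue_mouth [270.7 212.3] 0.96 [ 0.4497 -0.2223  0.07  ]
  bucket_blue_mouth [307.7 186.6] 0.58 [ 0.2818 -0.2183  0.07  ]
  bucket_red_mouth [427.  270.6] 0.74 [0.4537 
[... 703 characters left out ...]
263.2] 0.39 [0.5745 0.1088 0.133 ]
  bucket_blue_mouth [356.9 193.8] 0.91 [ 0.4581 -0.2062  0.07  ]
  bucket_blue_mouth [422.4 197.6] 0.77 [ 0.2856 -0.2158  0.07  ]
  bucket_blue_mouth [343.1 335.6] 0.59 [0.4476 0.233  0.07  ]
  bucket_red_mouth [342.1 333.8] 0.58 [0.4501 0.229  0.07  ]
  bucket_red_mouth [350.4 260.6] 0.3 [0.4525 0.0292 0.07  ]
  stand_hole [350.  260.5] 0.79 [0.454 0.016 0.055]
  tube_rack [253.2 222. ] 0.97 [ 0.7286 -0.1315  0.    ]
  reagent_jar [224.4 280. ] 0.84 [ 0.7515  0.0732 -0.    ]
  slide_box [209.9 383.2] 0.88 [0.708  0.3389 0.    ]
wrist 371.64829954431775 [ 0.261 -0.573  0.385] [-0.26 -0.08 -0.96]
  bucket_blue_mouth [14.4 35.5] 0.94 [ 0.2933 -0.2109  0.07  ]
```

View pics/both.png

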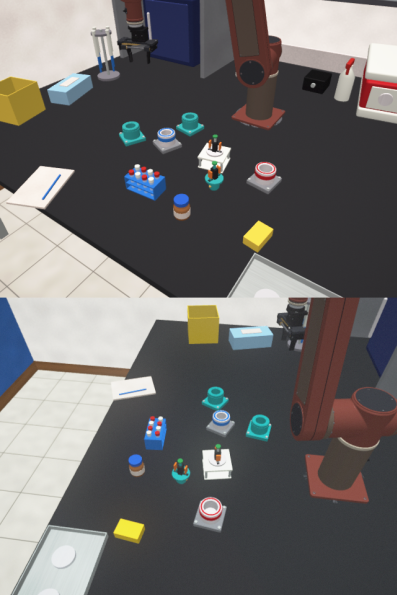

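The picture shows the blue-ringed bucket at scene about (270,220), between two turquoise look-alikes. The white stand with the true gauge is at about (345,245), and the turquoise gauge is just in front of it at about (346,285). The red bucket is at (427,275). Next I'll work out the tool axes.

```bash
python3 - <<'E'
from h import *
np.set_printoptions(precision=4,suppress=True)
st=arm.state();M=rot(st['eef_rot']);print(M)
s=snap('wrist');C=rot(s['orientation']);print('cam in tool',M.T@(np.array(s['origin'])-st['eef_pos']));print(M.T@C)
print('to stand', M.T@(np.array([.455,.018,.25])-st['eef_pos']))
E
```

```text
[[-0.     0.303 -0.953]
 [-0.    -0.953 -0.303]
 [-1.     0.     0.   ]]
cam in tool [-0.1624 -0.     -0.0754]
[[-0.0001 -0.2753  0.9614]
 [ 1.      0.0003  0.0002]
 [-0.0003  0.9614  0.2753]]
to stand [-0.0275 -0.5043 -0.4391]
```

Emit:
drive_tool([
  [-1,-2,0,6,0],
  [-1,-3,-1,6,0],
  [-1,-3.5,-1.5,5.6,0],
  [0,-4,-1.8,0,0],
  [0,-4,-1.8,0,0],
  [0,-4,-1.8,0,0],
  [0,-4,-1.5,0,0],
  [0,-4,-1.5,0,0],
  [0,-4,-1.5,0,0],
  [0,-4,-1.5,0,0],
])

```text
time: 2.38
eef_pos: [0.3106, -0.2397, 0.2519]
eef_rot: [-0.009, 0.708, -0.011, -0.706]
contact_force: [0.9, -0.0, -0.5]
opening: 0.0869
```

Emit:
drive_tool([
  [0,-4,-1.5,0,0],
  [0,-4,-1.5,0,0],
  [0,-4,-1,0,0],
  [0,-4,-1,0,0],
  [0,-4,-1,0,0],
  [0,-4,-1,0,0],
  [0,-3,0,0,0],
  [0,0,0,0,0],
  [0,0,0,0,0],
  [0,0,0,0,0],
])

```text
time: 3.22
eef_pos: [0.3872, 0.0379, 0.2545]
eef_rot: [-0.005, 0.712, -0.008, -0.702]
contact_force: [0.4, -1.2, 0.4]
opening: 0.0869
```

```bash
cat > w.py <<'E'
import sys
from h import *
np.set_printoptions(precision=4,suppress=True)
Z=dict(gauge_grip=.093,gauge_collar=.055,lock_top=.133,bucket_blue_mouth=.07,stand_hole=.055)
def look(names,save=None,show=True):
    st=arm.state();s=snap('wrist',save);out={}
    M=rot(st['eef_rot']);print('tcp',np.round(st['eef_pos'],4),'axes x',M[:,0],'y',M[:,1],'F',np.round(st['contact_force'],1),'op',round(st['opening'],4))
    for k in names:
        out[k]=[]
        for l in arm.landmark_of('wrist',k)[:3]:
            print(' ',k,np.round(l['at'],1),round(l['confidence'],2),onz(s,'wrist',l['at'],Z[k]));out[k].append(ray(s,'wrist',l['at']))
    return s,out
E
python3 - <<'E'
from w import *
s,o=look(['gauge_grip','gauge_collar','lock_top','stand_hole'],'w1.png')
import pickle;pickle.dump(o,open('r1.pkl','wb'))
E
```

```text
tcp [0.3872 0.0379 0.2545] axes x [ 0.0143 -0.0046 -0.9999] y [-0.0187 -0.9998  0.0043] F [ 0.4 -1.2  0.4] op 0.0869
  gauge_grip [255.1  17.3] 0.86 [0.5748 0.0917 0.093 ]
  gauge_grip [343.3 144.6] 0.61 [0.456  0.0166 0.093 ]
  gauge_collar [340.  146.2] 0.78 [0.454  0.0174 0.055 ]
  gauge_collar [263.   21.4] 0.72 [0.583  0.0902 0.055 ]
  lock_top [342.8 143.8] 0.85 [0.4571 0.0195 0.133 ]
  stand_hole [342.9 145.6] 0.65 [0.4545 0.0145 0.055 ]
```

View pics/w1.png

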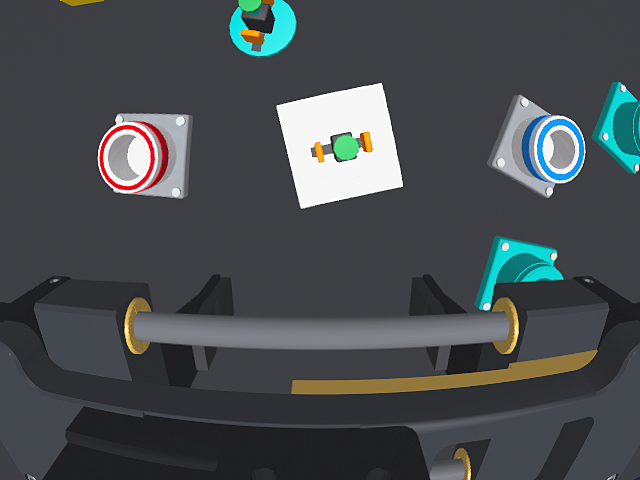

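The wrist view shows the gauge in the stand: cap at (345,148), orange paddles at (319,152) and (367,142). Gauge and stand are both turned about 12°. The blue bucket is at (557,148). I'll measure the yaw from the orange blobs, then take a second view from closer.

```bash
cat >> w.py <<'E'
def orange(s,box,z):
    im=s['image'];x0,y0,x1,y1=box
    h=cv2.cvtColor(im,cv2.COLOR_RGB2HSV);m=((h[...,0]>8)&(h[...,0]<22)&(h[...,1]>180)&(h[...,2]>90)).astype(np.uint8)
    k=np.zeros_like(m);k[y0:y1,x0:x1]=m[y0:y1,x0:x1]
    n,_,S,c=cv2.connectedComponentsWithStats(k)
    i=sorted(range(1,n),key=lambda i:-S[i,4])[:2];i=sorted(i,key=lambda j:c[j][0])
    P=[onz(s,'wrist',c[j],z) for j in i];d=P[1]-P[0]
    print('orange',[(np.round(c[j],1),S[j].tolist()) for j in i],'mid',(P[0]+P[1])/2,'dist',np.linalg.norm(d),'ang of -y paddle from x',np.degrees(np.arctan2(d[1],d[0])))
def green(s,z):
    h=cv2.cvtColor(s['image'],cv2.COLOR_RGB2HSV);m=((h[...,0]>50)&(h[...,0]<75)&(h[...,1]>120)&(h[...,2]>60)).astype(np.uint8)
    n,_,S,c=cv2.connectedComponentsWithStats(m)
    for j in range(1,n):
        if S[j,4]>60: print('green',np.round(c[j],1),S[j].tolist(),onz(s,'wrist',c[j],z))
E
python3 - <<'E'
from w import *
s=snap('wrist');orange(s,(280,90,410,200),.105);green(s,.133)
E
```

```text
orange [(array([316.9, 151.9]), [312, 142, 10, 21, 122]), (array([364.1, 141.5]), [358, 132, 13, 20, 176])] mid [0.4545 0.018  0.105 ] dist 0.04049562275991319 ang of -y paddle from x -78.33598643316849
green [247.2   5.4] [236, 0, 24, 14, 263] [0.572  0.0892 0.133 ]
green [343.3 147.4] [331, 135, 26, 26, 515] [0.4544 0.0175 0.133 ]
```

Emit:
drive_tool([
  [1,1,-1,-4,0],
  [1,0.8,-1,-4,0],
  [0,0,-1,-4,0],
  [0,0,-0.5,0,0],
  [0,0,0,0,0],
  [0,0,0,0,0],
  [0,0,0,0,0],
  [0,0,0,0,0],
  [0,0,0,0,0],
  [0,0,0,0,0],
])

```text
time: 4.35
eef_pos: [0.4232, 0.0157, 0.2353]
eef_rot: [0.066, 0.71, 0.061, -0.699]
contact_force: [-0.8, 0.0, 0.3]
opening: 0.087
```

```bash
python3 - <<'E'
from w import *
import pickle
s,o=look(['gauge_grip','gauge_collar','lock_top','stand_hole'],'w2.png')
orange(s,(200,40,450,300),.105);green(s,.133)
p=pickle.load(open('r1.pkl','rb'))
best={'gauge_grip':1,'gauge_collar':0,'lock_top':0,'stand_hole':0}
for k in best:
    for r in o[k]: print(k,tri([p[k][best[k]],r]))
E
```

```text
tcp [0.4232 0.0157 0.2353] axes x [ 0.0154 -0.0054 -0.9999] y [ 0.178  -0.984   0.0081] F [-0.8  0.   0.3] op 0.087
  gauge_grip [261.1  33.7] 0.8 [0.5764 0.0923 0.093 ]
  gauge_grip [324.4 188.2] 0.67 [0.4566 0.0177 0.093 ]
  gauge_collar [322.7 185.8] 0.82 [0.4538 0.0181 0.055 ]
  gauge_collar [268.1  40.8] 0.59 [0.5804 0.0921 0.055 ]
  lock_top [322.9 193.9] 0.76 [0.4573 0.0196 0.133 ]
  lock_top [259.1  17.6] 0.63 [0.5781 0.0881 0.133 ]
orange [(array([255.1,  53.7]), [243, 46, 24, 17, 227]), (array([350.1, 190.4]), [346, 179, 9, 24, 196])] mid [0.5079 0.0445 0.105 ] dist 0.1339620418173102 ang of -y paddle from x -135.6640008719147
green [258.1  19.3] [246, 8, 25, 24, 481] [0.5767 0.0886 0.133 ]
green [325.4 197.6] [313, 185, 26, 26, 545] [0.455  0.0174 0.133 ]
gauge_grip (array([0.4705, 0.0291, 0.453 ]), [np.float64(0.014217693059584542), np.float64(0.014217693059584547)])
gauge_grip (array([0.4561, 0.017 , 0.09  ]), [np.float64(0.0006214856280351958), np.float64(0.0006214856280352154)])
gauge_collar (array([0.4541, 0.0179, 0.0583]), [np.float64(0.0003602994169221491), np.float64(0.000360299416922153)])
gauge_collar (array([0.4702, 0.0291, 0.4608]), [np.float64(0.013902058408598017), np.float64(0.013902058408598072)])
lock_top (array([0.4572, 0.0195, 0.1318]), [np.float64(9.44596728924748e-05), np.float64(9.445967289249204e-05)])
lock_top (array([0.4696, 0.0289, 0.4507]), [np.float64(0.01368255704175567), np.float64(0.013682557041755618)])
```

Emit:
drive_tool([
  [0,0.5,-1.5,-1.4,0],
  [0,0,-1.2,0,0],
  [1,0,-0.3,0,0],
  [2,0,0,0,0],
  [2,0,0,0,0],
  [2,0,0,0,0],
  [0.5,0,0,0,0],
  [0,0,0,0,0],
  [0,0,0,0,0],
  [0,0,0,0,0],
])

```text
time: 5.43
eef_pos: [0.4547, 0.0164, 0.1562]
eef_rot: [0.075, 0.708, 0.07, -0.698]
contact_force: [0.2, 0.6, 0.4]
opening: 0.0867
```

```bash
python3 - <<'E'
from w import *
s,o=look(['lock_top'],'w3.png')
orange(s,(250,100,400,400),.105);green(s,.133)
E
```

```text
tcp [0.4547 0.0164 0.1562] axes x [ 0.0145 -0.0057 -0.9999] y [ 0.2042 -0.9789  0.0085] F [0.2 0.6 0.4] op 0.0867
  lock_top [318.7 277. ] 0.96 [0.4554 0.0177 0.133 ]
  lock_top [233.7  23.4] 0.84 [0.5783 0.0873 0.133 ]
orange [(array([286.4, 254.8]), [280, 237, 13, 38, 385]), (array([351.6, 255.3]), [346, 237, 12, 38, 398])] mid [0.4587 0.0181 0.105 ] dist 0.03962050726924449 ang of -y paddle from x -78.79125192538496
green [233.3  25.3] [216, 9, 35, 34, 932] [0.5773 0.0873 0.133 ]
green [319.  276.7] [302, 259, 36, 36, 985] [0.4556 0.0175 0.133 ]
```

View pics/w3.png

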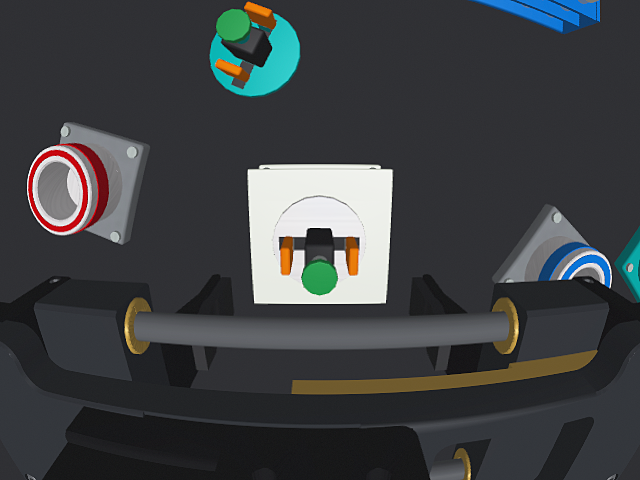

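Emit:
drive_tool([
  [1,-0.15,0,0,0],
  [2,0,0,0,0],
  [2,0,0,0,0],
  [1.7,0,0,0,0],
  [1,0,0,0,0],
  [0.5,0,0,0,0],
  [0,0,0,0,0],
  [0,0,0,0,0],
  [0,0,0,0,0],
  [0,0,0,0,0],
])

```text
time: 6.37
eef_pos: [0.4627, 0.0172, 0.0767]
eef_rot: [0.076, 0.714, 0.069, -0.692]
contact_force: [-0.8, -0.8, -0.8]
opening: 0.0866
```

Emit:
drive_tool([
  [-1,0,0,0,0],
  [-2,0,0,0,0],
  [-2,0,0,0,0],
  [-1.7,0,0,0,0],
  [-1,0,0,0,0],
  [-0.5,0,0,0,0],
  [0,0,0,0,0],
  [0,0,0,0,0],
  [0,0,0,0,0],
  [0,0,0,0,0],
])

```text
time: 7.2
eef_pos: [0.4617, 0.0177, 0.1689]
eef_rot: [0.077, 0.717, 0.068, -0.69]
contact_force: [0.9, -0.3, -0.1]
opening: 0.087
```

```bash
cat >> h.py <<'E'
def stt():
    s=arm.state();M=rot(s['eef_rot']);print('t',round(s['time'],2),'tcp',np.round(s['eef_pos'],4),'x',np.round(M[:,0],4),'y',np.round(M[:,1],4),'F',np.round(s['contact_force'],1),'op',round(s['opening'],4),'q',np.round(s['joints'],4))
    return s,M
E
python3 -c "
from h import *
stt()"
```

```text
t 7.2 tcp [0.4617 0.0177 0.1689] x [ 0.0392 -0.0087 -0.9992] y [ 0.2039 -0.9789  0.0165] F [ 0.9 -0.3 -0.1] op 0.087 q [-0.1299 -0.1673  2.0258 -0.0037  1.243   1.2363]
```

Emit:
drive_tool([
  [0,0,0,0,0],
  [0,0,0,0,0],
  [0,0,0,0,0],
  [0,0,0,0,0],
  [0,0,0,0,0],
  [0,0,0,0,0],
  [0,0,0,0,0],
  [0,0,0,0,0],
  [0,0,0,0,0],
  [0,0,0,0,0],
])

```text
time: 8.03
eef_pos: [0.4593, 0.018, 0.1649]
eef_rot: [0.076, 0.714, 0.069, -0.692]
contact_force: [-0.3, -0.5, -0.1]
opening: 0.0868
```

```bash
python3 -c "
from h import *
stt()"
```

```text
t 8.03 tcp [0.4593 0.018  0.1649] x [ 0.0317 -0.0077 -0.9995] y [ 0.2039 -0.9789  0.014 ] F [-0.3 -0.5 -0.1] op 0.0868 q [-0.1301 -0.1627  2.0295 -0.0037  1.2424  1.2363]
```

Emit:
drive_tool([
  [0.5,0,0.2,0,0],
  [1,0,0.2,0,0],
  [1,0,0.2,0,0],
  [1,0,0.1,0,0],
  [1,0,0,0,0],
  [1,0,0,0,0],
  [1,0,0,0,0],
  [1,0,0,0,0],
  [0.7,0,0,0,0],
  [0.3,0,0,0,0],
])

```text
time: 8.87
eef_pos: [0.453, 0.0158, 0.0693]
eef_rot: [0.076, 0.713, 0.069, -0.693]
contact_force: [-0.5, 0.1, 0.3]
opening: 0.087
```

```bash
python3 -c "
from h import *
stt()"
```

```text
t 8.87 tcp [0.453  0.0158 0.0693] x [ 0.0293 -0.0073 -0.9995] y [ 0.2038 -0.9789  0.0131] F [-0.5  0.1  0.3] op 0.087 q [-0.1368 -0.0435  2.1186 -0.0038  1.0365  1.2304]
```

Emit:
drive_tool([
  [-0.2,-0.1,-0.2,0,0],
  [-0.3,0,-0.15,0,0],
  [0,0,0,0,60],
  [-0.05,0,0,0,120],
  [0,0,0,0,175],
  [-0.05,0,0,0,175],
  [0,0,0,0,175],
  [-0.05,0,0,0,175],
  [0,0,0,0,175],
  [0,0,0,0,175],
])

```text
time: 9.7
eef_pos: [0.4579, 0.0177, 0.078]
eef_rot: [0.076, 0.714, 0.069, -0.692]
contact_force: [-0.1, 1.1, -0.4]
opening: 0.0414
```

```bash
python3 - <<'E'
from w import *
stt()
s,o=look(['lock_top'],'w4.png')
green(s,.133)
c=s['image'][:, :]
E
```

```text
t 9.7 tcp [0.4579 0.0177 0.078 ] x [ 0.0322 -0.0075 -0.9995] y [ 0.2039 -0.9789  0.0139] F [-0.1  1.1 -0.4] op 0.0414 q [-0.1312 -0.0477  2.1037 -0.0037  1.0527  1.2359]
tcp [0.4579 0.0177 0.078 ] axes x [ 0.0322 -0.0075 -0.9995] y [ 0.2039 -0.9789  0.0139] F [-0.1  1.1 -0.4] op 0.0414
green [322.8 364.4] [295, 350, 57, 30, 1568] [0.4554 0.0174 0.133 ]
```

View pics/w4.png

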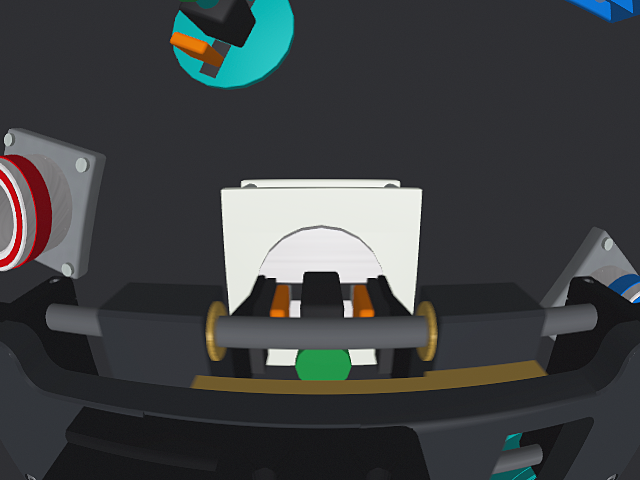

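The jaws are still closing at 41 mm and are centred on the paddles at (280,300) and (363,300). I'll drop 4 mm and finish the grip.

Emit:
drive_tool([
  [0.4,0,0.15,0,150],
  [0,0,0,0,175],
  [0,0,0,0,175],
  [0,0,0,0,175],
  [-0.05,0,0,0,175],
  [0,0,0,0,175],
  [-0.05,0,0,0,175],
  [0,0,0,0,175],
  [-0.05,0,0,0,175],
  [0,0,0,0,175],
])

```text
time: 10.63
eef_pos: [0.4566, 0.0178, 0.0754]
eef_rot: [0.076, 0.714, 0.069, -0.692]
contact_force: [0.3, -0.3, 0.1]
opening: 0.0326
```

Emit:
drive_tool([
  [-0.4,0,0,0,180],
  [-0.8,0,0,0,180],
  [-1,0,0,0,180],
  [-1.2,0,0,0,180],
  [-1.2,0,0,0,180],
  [-1.2,0,0,0,180],
  [-1.2,0,0,0,180],
  [-1.2,0,0,0,180],
  [-1,0,0,0,180],
  [-0.5,0,0,0,180],
])

```text
time: 11.47
eef_pos: [0.4508, 0.0188, 0.1809]
eef_rot: [0.076, 0.713, 0.069, -0.694]
contact_force: [-0.3, -0.2, -3.5]
opening: 0.0328
```

```bash
python3 - <<'E'
from w import *
stt()
s,o=look(['bucket_blue_mouth'],'w5.png')
import pickle;pickle.dump(o,open('r5.pkl','wb'))
E
```

```text
t 11.47 tcp [0.4508 0.0188 0.1809] x [ 0.0283 -0.0063 -0.9996] y [ 0.2039 -0.9789  0.0119] F [-0.3 -0.2 -3.5] op 0.0328 q [-0.1314 -0.1991  2.0293 -0.0026  1.2825  1.2346]
tcp [0.4508 0.0188 0.1809] axes x [ 0.0283 -0.0063 -0.9996] y [ 0.2039 -0.9789  0.0119] F [-0.3 -0.2 -3.5] op 0.0328
  bucket_blue_mouth [570.8 276.5] 0.89 [ 0.4622 -0.2223  0.07  ]
```

Emit:
drive_tool([
  [0,1,0.5,0,180],
  [0,1.8,0.9,0,180],
  [0,2.4,1.1,0,180],
  [0,2.6,1.2,0,180],
  [0,2.6,1.2,0,180],
  [0,2.6,1.2,0,180],
  [0,2.4,1.1,0,180],
  [0,1.8,0.9,0,180],
  [0,1.2,0.5,0,180],
  [0,0.5,0.2,0,180],
])

```text
time: 12.4
eef_pos: [0.3972, -0.1891, 0.1728]
eef_rot: [0.075, 0.71, 0.074, -0.696]
contact_force: [0.7, -0.2, -4.1]
opening: 0.0329
```

```bash
python3 - <<'E'
from w import *
stt()
s,o=look(['bucket_blue_mouth','gauge_collar'],'w6.png')
import pickle;p=pickle.load(open('r5.pkl','rb'))
for r in o['bucket_blue_mouth']: print(tri([p['bucket_blue_mouth'][0],r]))
E
```

```text
t 12.4 tcp [ 0.3972 -0.1891  0.1728] x [ 0.0194 -0.0004 -0.9998] y [ 0.2096 -0.9778  0.0045] F [ 0.7 -0.2 -4.1] op 0.0329 q [-0.6327 -0.2122  2.0559  0.0116  1.282   0.7237]
tcp [ 0.3972 -0.1891  0.1728] axes x [ 0.0194 -0.0004 -0.9998] y [ 0.2096 -0.9778  0.0045] F [ 0.7 -0.2 -4.1] op 0.0329
  bucket_blue_mouth [574.2 173.2] 0.67 [ 0.4996 -0.3878  0.07  ]
  bucket_blue_mouth [383.5 164.4] 0.62 [ 0.462  -0.2217  0.07  ]
  gauge_collar [321.1 371.4] 0.67 [ 0.2722 -0.2165  0.055 ]
  gauge_collar [319.1 290.5] 0.61 [ 0.3511 -0.1979  0.055 ]
(array([ 0.4746, -0.2993,  0.0797]), [np.float64(0.06569997204202696), np.float64(0.06569997204202693)])
(array([ 0.4621, -0.2216,  0.0706]), [np.float64(0.0001764224549884316), np.float64(0.00017642245498832512)])
```

View pics/w6.png

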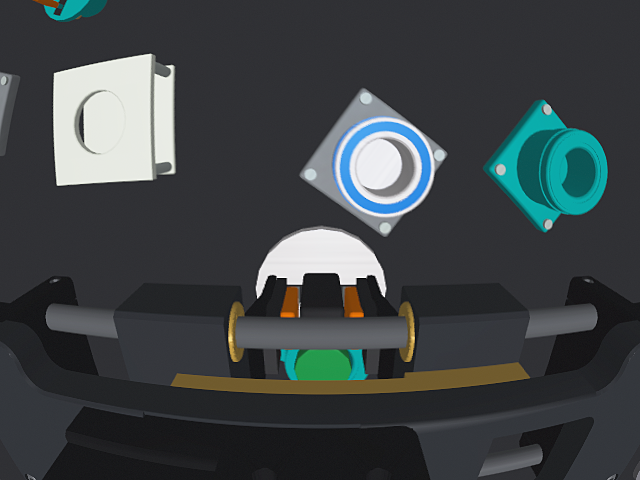

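The view shows the blue bucket mouth at (382,166), the stand hole at (102,122), and the held gauge's white collar edge arcing through (320,228). I'll fit the rim, hole and collar circles in metric planes.

```bash
cat > fit.py <<'E'
from w import *
from scipy.optimize import least_squares
def circ(P,r=None):
    P=P[:,:2];c0=P.mean(0)
    if r is None:
        f=lambda q:np.hypot(*(P-q[:2]).T)-q[2];x0=[*c0,.035]
    else:
        f=lambda q:np.hypot(*(P-q[:2]).T)-r;x0=[c0[0]-.03,c0[1]]
    q=least_squares(f,x0,loss='soft_l1',f_scale=.001);return q.x,np.sqrt(np.mean(f(q.x)**2))
def rim(s,z=.07):
    h=cv2.cvtColor(s['image'],cv2.COLOR_RGB2HSV);m=((h[...,0]>100)&(h[...,0]<112)&(h[...,1]>150)&(h[...,2]>120)).astype(np.uint8)
    m[:, :250]=0; m[260:]=0; m[:60]=0
    n,L,S,c=cv2.connectedComponentsWithStats(m);j=1+np.argmax(S[1:,4])
    cs,_=cv2.findContours((L==j).astype(np.uint8),cv2.RETR_CCOMP,cv2.CHAIN_APPROX_NONE)
    for k in sorted(cs,key=len)[-2:]:
        P=np.array([onz(s,'wrist',p[0],z) for p in k]);print('rim',len(k),circ(P))
def collar(s,z,box=(255,215,390,275)):
    x0,y0,x1,y1=box;g=cv2.cvtColor(s['image'],cv2.COLOR_RGB2GRAY);pts=[]
    for x in range(x0,x1,3):
        col=g[y0:y1,x].astype(int);i=np.where(col>150)[0]
        if len(i) and i[0]>0: pts.append((x,y0+i[0]-.5))
    P=np.array([onz(s,'wrist',p,z) for p in pts]);print('collar',len(pts),'free',circ(P),'r34',circ(P,.034))
E
python3 - <<'E'
from fit import *
s=snap('wrist');st,M=stt()
rim(s);collar(s,st['eef_pos'][2]-.011)
print('collar exp',st['eef_pos']-M[:,0]*.008)
# stand hole
h=cv2.cvtColor(s['image'],cv2.COLOR_RGB2GRAY);print(arm.landmark_of('wrist','stand_hole')[:1],[onz(s,'wrist',l['at'],.055) for l in arm.landmark_of('wrist','stand_hole')[:1]])
roi=(h[70:170,62:148]<150).astype(np.uint8)
h2=h[85:160,70:135];cs,_=cv2.findContours((cv2.GaussianBlur(h,(3,3),0)[80:165,60:145]<205).astype(np.uint8),cv2.RETR_LIST,cv2.CHAIN_APPROX_NONE)
for k in cs:
    if len(k)>60: print('hole?',len(k),circ(np.array([onz(s,'wrist',p[0]+np.array([60,80]),.055) for p in k])))
E
```

```text
t 12.6 tcp [ 0.398  -0.1868  0.1731] x [ 0.02    0.0006 -0.9998] y [ 0.2116 -0.9773  0.0037] F [ 0.8  0.7 -4.1] op 0.0326 q [-0.6282 -0.2133  2.0562  0.0128  1.2828  0.7258]
rim 209 (array([ 0.4605, -0.2231,  0.0272]), np.float64(0.0002060034694646603))
rim 257 (array([ 0.4605, -0.2231,  0.0333]), np.float64(0.00023295836987432286))
collar 36 free (array([ 0.3954, -0.1875,  0.033 ]), np.float64(0.00018480438173509918)) r34 (array([ 0.3944, -0.1879]), np.float64(0.00022618851203651036))
collar exp [ 0.3979 -0.1868  0.1811]
[{'at': [100.3, 121.1], 'confidence': 0.67}] [array([0.4562, 0.0154, 0.055 ])]
hole? 167 (array([0.4554, 0.0152, 0.027 ]), np.float64(0.003962767886333131))
```

Emit:
drive_tool([
  [0,0.6,-0.7,0,180],
  [0,0.8,-1,0,180],
  [0,0.9,-1,0,180],
  [0,0.9,-1,0,180],
  [0,0.8,-0.9,0,180],
  [0,0.5,-0.6,0,180],
  [0.5,0.3,-0.4,0,180],
  [0.5,0,0,0,180],
  [0.3,0,0,0,180],
  [0,0,0,0,180],
])

```text
time: 13.53
eef_pos: [0.4722, -0.2173, 0.1601]
eef_rot: [0.08, 0.711, 0.079, -0.695]
contact_force: [-0.1, 0.2, -3.7]
opening: 0.0329
```

```bash
python3 - <<'E'
from fit import *
s=snap('wrist','w7.png');st,M=stt()
print(proj(s,'wrist',[.4605,-.2231,.07]))
collar(s,st['eef_pos'][2]-.011)
E
```

```text
t 13.58 tcp [ 0.4721 -0.2172  0.1603] x [ 0.0225  0.0007 -0.9997] y [ 0.2234 -0.9747  0.0043] F [ 0.  -0.2 -3.6] op 0.0325 q [-0.5919  0.0057  1.8808  0.014   1.2368  0.7491]
(np.float64(324.62921984978937), np.float64(262.2221107399714))
collar 32 free (array([ 0.4821, -0.2165,  0.0288]), np.float64(0.0027085851891304968)) r34 (array([ 0.476 , -0.2183]), np.float64(0.0027253980861769353))
```

View pics/w7.png

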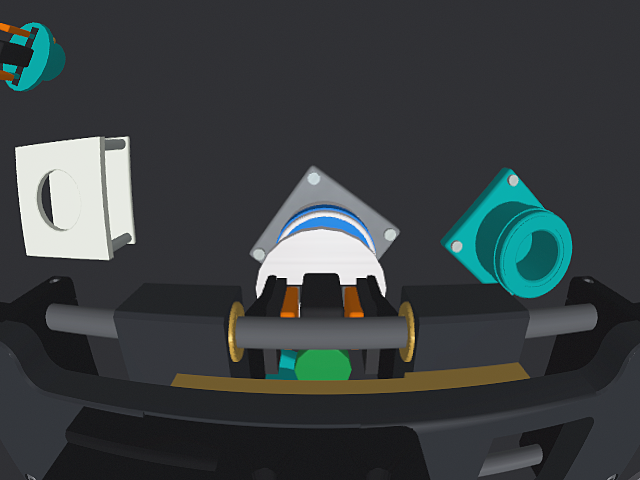

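The true bucket's blue ring sits under the collar at about (325,215), and the gauge is about 1 cm too far out. I'll correct by the relative offset and come down to just above the mouth.

Emit:
drive_tool([
  [0,0.15,0.3,0,180],
  [0,0.15,0.4,0,180],
  [0,0,0.3,0,180],
  [0.3,0,0,0,180],
  [0.4,0,0,0,180],
  [0.4,0,0,0,180],
  [0.3,0,0,0,180],
  [0.1,0,0,0,180],
  [0,0,0,0,180],
  [0,0,0,0,180],
])

```text
time: 14.42
eef_pos: [0.4608, -0.2226, 0.1437]
eef_rot: [0.08, 0.711, 0.078, -0.695]
contact_force: [-1.0, -0.3, -3.5]
opening: 0.0328
```

```bash
python3 - <<'E'
from fit import *
s=snap('wrist','w8.png');st,M=stt()
for z in(.07,): print(proj(s,'wrist',[.4605+.0333*.975,-.2231+.0333*.2234,.07]))
c=s['image'][170:300,220:420,::-1];cv2.imwrite('pics/w8c.png',cv2.resize(c,None,fx=4,fy=4,interpolation=cv2.INTER_CUBIC))
E
```

```text
t 14.47 tcp [ 0.4608 -0.2227  0.1437] x [ 0.0225  0.0005 -0.9997] y [ 0.2223 -0.975   0.0045] F [-0.2 -0.1 -3.9] op 0.0326 q [-0.6134  0.0047  1.9148  0.0143  1.204   0.7282]
(np.float64(321.0870336390788), np.float64(203.0967665094692))
```

View pics/w8c.png

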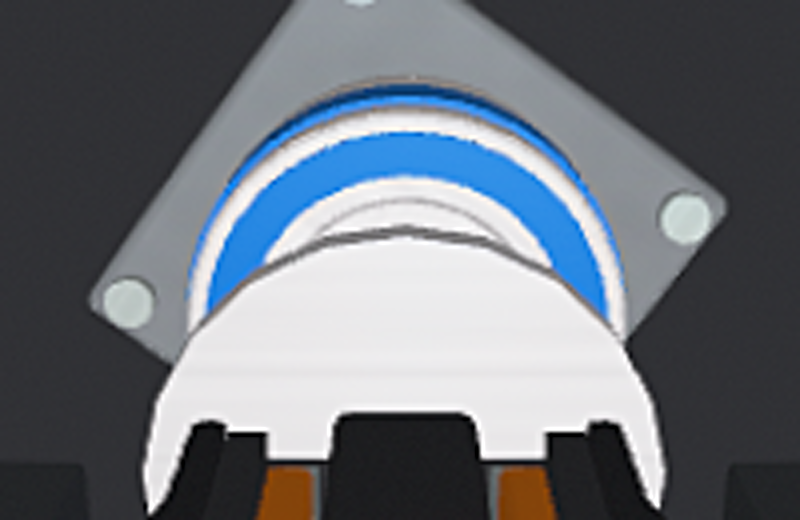

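Emit:
drive_tool([
  [0,-0.05,-0.2,0,180],
  [0.3,0,0,0,180],
  [0.4,0,0,0,180],
  [0.4,0,0,0,180],
  [0.4,0,0.03,0,180],
  [0.3,0,0,0,180],
  [0.2,0,0,0,180],
  [0,0,0,0,180],
  [0,0,0,0,180],
  [0,0,0,0,180],
])

```text
time: 15.3
eef_pos: [0.4635, -0.2218, 0.1216]
eef_rot: [0.08, 0.711, 0.078, -0.694]
contact_force: [-0.3, -0.3, -3.7]
opening: 0.0327
```

```bash
python3 - <<'E'
from fit import *
s=snap('wrist');st,M=stt()
collar(s,st['eef_pos'][2]-.0124,(285,210,360,250))
c=s['image'][180:290,240:400,::-1];cv2.imwrite('pics/w9c.png',cv2.resize(c,None,fx=4,fy=4,interpolation=cv2.INTER_CUBIC))
E
```

```text
t 15.35 tcp [ 0.4635 -0.2218  0.1217] x [ 0.0231  0.0001 -0.9997] y [ 0.2227 -0.9749  0.0051] F [-0.6 -0.1 -2.5] op 0.0328 q [-0.6088  0.0359  1.928   0.0145  1.1588  0.7316]
collar 12 free (array([ 0.4747, -0.2197,  0.0296]), np.float64(0.00010175966183034923)) r34 (array([ 0.4699, -0.2207]), np.float64(0.00020570108096956875))
```

View pics/w9c.png

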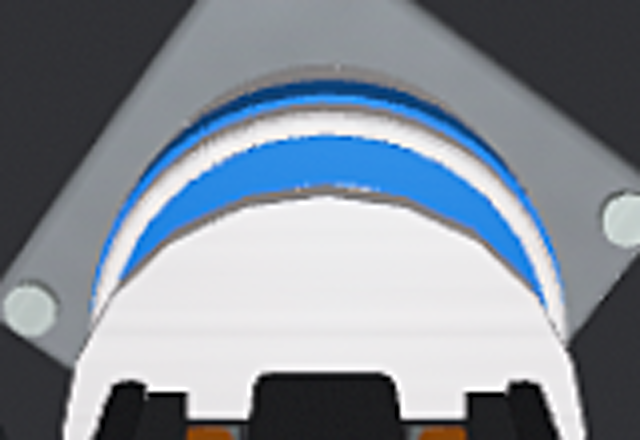

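```bash
cat >> fit.py <<'E'
def rel(s,tz,x0=275,x1=368,y0=190,y1=270):
    im=s['image'].astype(int);h=cv2.cvtColor(s['image'],cv2.COLOR_RGB2HSV)
    blue=(h[...,0]>98)&(h[...,0]<114)&(h[...,1]>150)
    A=[];B=[]
    for x in range(x0,x1,2):
        w=im[y0:y1,x].min(1)>190; b=blue[y0:y1,x]
        j=len(w)-1-10
        # from the bottom of blue: last blue row, then first white after
        ib=np.where(b)[0]
        if len(ib)<4: continue
        l=ib[-1]; a=np.where(w[l:])[0]
        if len(a): A.append((x,y0+l+a[0]-.5))
        k=l
        while k>0 and b[k]: k-=1
        B.append((x,y0+k+.5))
    for nm,P,z,r in(('collar',A,tz-.0124,.034),('rim',B,.07,.0333)):
        Q=np.array([onz(s,'wrist',p,z) for p in P]);print(nm,len(P),'free',circ(Q),'fixed',circ(Q,r))
E
python3 - <<'E'
from fit import *
s=snap('wrist');st,M=stt();rel(s,st['eef_pos'][2])
im=cv2.imread('pics/w8.png')[:,:,::-1].copy();s2=dict(s);
E
```

```text
t 15.4 tcp [ 0.4635 -0.2218  0.1217] x [ 0.0231  0.0001 -0.9997] y [ 0.2227 -0.9749  0.0051] F [ 0.  -0.2 -3.2] op 0.033 q [-0.6088  0.0358  1.928   0.0145  1.1589  0.7317]
collar 47 free (array([ 0.4611, -0.2224,  0.0327]), np.float64(0.00016654036965557876)) fixed (array([ 0.4597, -0.2227]), np.float64(0.00020437340461901718))
rim 47 free (array([ 0.4608, -0.2231,  0.0333]), np.float64(0.0001639776106737445)) fixed (array([ 0.4609, -0.2231]), np.float64(0.00016408405282441628))
```

Emit:
drive_tool([
  [0.2,0,0,0,180],
  [0.3,0,0.02,0,180],
  [0.3,0,0.01,0,180],
  [0.3,0,0.02,0,180],
  [0.3,0,0.01,0,180],
  [0.2,0,0,0,180],
  [0.1,0,0,0,180],
  [0,0,0,0,180],
  [0,0,0,0,180],
  [0,0,0,0,180],
])

```text
time: 16.23
eef_pos: [0.4634, -0.222, 0.103]
eef_rot: [0.08, 0.711, 0.078, -0.694]
contact_force: [-1.1, -0.3, -3.1]
opening: 0.0324
```

```bash
python3 - <<'E'
from fit import *
s=snap('wrist');st,M=stt();rel(s,st['eef_pos'][2]);print(st['torque'])
E
```

```text
t 16.28 tcp [ 0.4634 -0.222   0.103 ] x [ 0.0234  0.     -0.9997] y [ 0.2226 -0.9749  0.0052] F [ 0.4  0.7 -3.6] op 0.0327 q [-0.6093  0.0601  1.9416  0.0149  1.1207  0.7306]
collar 47 free (array([ 0.4608, -0.2226,  0.0328]), np.float64(0.00016288754459971414)) fixed (array([ 0.4595, -0.2229]), np.float64(0.00019527801352122226))
rim 47 free (array([ 0.46  , -0.2233,  0.034 ]), np.float64(0.00016513200557738333)) fixed (array([ 0.4608, -0.2231]), np.float64(0.00018494575520014588))
[ 0.0145 -0.0054 -0.0042]
```

Emit:
drive_tool([
  [0.2,0,0,0,180],
  [0.2,0,0.01,0,180],
  [0.2,0,0.01,0,180],
  [0.2,0,0.01,0,180],
  [0.15,0,0,0,180],
  [0.1,0,0,0,180],
  [0,0,0,0,180],
  [0,0,0,0,180],
  [0,0,0,0,180],
  [0,0,0,0,180],
])

```text
time: 17.12
eef_pos: [0.4634, -0.222, 0.0915]
eef_rot: [0.08, 0.711, 0.078, -0.694]
contact_force: [-0.2, 1.1, -4.0]
opening: 0.0326
```

Emit:
drive_tool([
  [0.06,0,0,0,180],
  [0.06,0,0,0,180],
  [0.06,0,0,0,180],
  [0.05,0,0,0,180],
  [0,0,0,0,180],
  [0,0,0,0,180],
  [0,0,0,0,180],
  [0,0,0,0,180],
  [0,0,0,0,180],
  [0,0,0,0,180],
])

```text
time: 17.95
eef_pos: [0.464, -0.2224, 0.0906]
eef_rot: [0.081, 0.711, 0.078, -0.694]
contact_force: [-0.9, 0.9, -0.5]
opening: 0.0326
```

Emit:
drive_tool([
  [0,0,0,0,140],
  [-0.02,0,0,0,110],
  [-0.02,0,0,0,70],
  [-0.02,0,0,0,30],
  [-0.02,0,0,0,10],
  [-0.02,0,0,0,10],
  [0,0,0,0,10],
  [-0.5,0,0,0,10],
  [-1,0,0,0,10],
  [-1,0,0,0,10],
])

```text
time: 18.78
eef_pos: [0.4635, -0.2225, 0.1176]
eef_rot: [0.081, 0.711, 0.078, -0.694]
contact_force: [-0.9, -0.3, 0.1]
opening: 0.0823
```

Emit:
drive_tool([
  [-1.3,0,0,0,10],
  [-1.4,0,0,0,10],
  [-1.4,0,0,0,10],
  [-1.4,0,0,0,10],
  [-1,0,0,0,10],
  [-0.5,0,0,0,100],
  [0,0,0,0,200],
  [0,0,0,0,255],
  [0,0,0,0,255],
  [0,0,0,0,255],
])

```text
time: 19.62
eef_pos: [0.4636, -0.2238, 0.2007]
eef_rot: [0.083, 0.714, 0.076, -0.691]
contact_force: [-0.2, 0.4, -0.4]
opening: 0.0583
```

```bash
python3 - <<'E'
from fit import *
Z['lock_top']=.148
s,o=look(['lock_top','gauge_collar'],'w10.png');st,M=stt();green(s,.148)
h=cv2.cvtColor(s['image'],cv2.COLOR_RGB2HSV);m=((h[...,0]>8)&(h[...,0]<22)&(h[...,1]>180)&(h[...,2]>90)).astype(np.uint8)
n,_,S,c=cv2.connectedComponentsWithStats(m)
for j in range(1,n):
    if S[j,4]>80: print(S[j],c[j],onz(s,'wrist',c[j],.12))
E
```

```text
tcp [ 0.4636 -0.2238  0.2007] axes x [ 0.0332 -0.0068 -0.9994] y [ 0.2227 -0.9748  0.014 ] F [-0.2  0.4 -0.4] op 0.0583
  lock_top [315.8 265.2] 0.9 [ 0.4613 -0.2218  0.148 ]
  lock_top [315.7 239.4] 0.67 [ 0.4773 -0.2181  0.148 ]
  gauge_collar [49.7 52.8] 0.79 [0.5829 0.0798 0.055 ]
  gauge_collar [316.5 236.1] 0.77 [ 0.457  -0.2234  0.055 ]
t 19.77 tcp [ 0.4634 -0.2237  0.2005] x [ 0.0327 -0.0066 -0.9994] y [ 0.2227 -0.9748  0.0137] F [ 0.1 -0.5  0.5] op 0.0462 q [-0.6121 -0.0555  1.8625  0.0139  1.3042  0.7304]
green [ 4.4 43.2] [0, 33, 11, 22, 196] [0.5758 0.0503 0.148 ]
green [316.6 266.1] [302, 250, 31, 33, 767] [ 0.4609 -0.2224  0.148 ]
[ 23  24  29  14 168] [36.4167 30.5179] [0.5915 0.043  0.12  ]
[  7  65  29  12 200] [20.85  70.585] [0.5569 0.0513 0.12  ]
[287 234  11  32 290] [292.4    249.3448] [ 0.4599 -0.2056  0.12  ]
[337 234  10  32 276] [341.1051 249.3623] [ 0.4672 -0.2383  0.12  ]
```

View pics/w10.png

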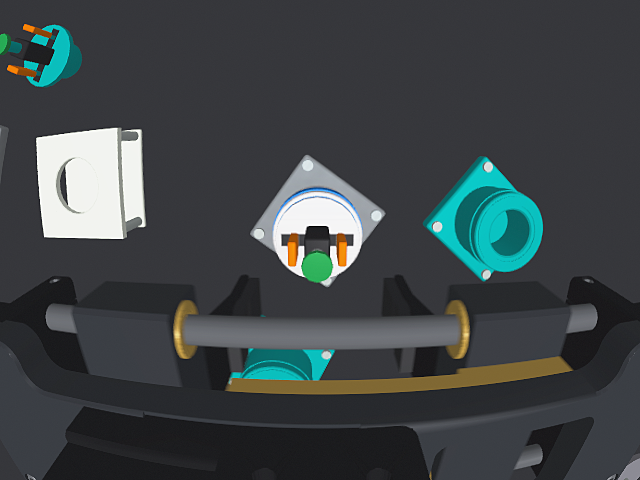

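Gauge is standing in the blue bucket, upright, with the paddles open (292,249)/(341,249) and the green cap at (317,266). Next I close the jaws and come down over the cap.

Emit:
drive_tool([
  [0.3,-0.1,0.1,0,255],
  [0.6,-0.1,0.1,0,255],
  [0.7,0,0.1,0,255],
  [0.7,0,0,0,255],
  [0.6,0,0,0,255],
  [0.5,0,0,0,255],
  [0.3,0,0,0,255],
  [0.2,0,0,0,255],
  [0,0,0,0,255],
  [0,0,0,0,255],
])

```text
time: 20.6
eef_pos: [0.4593, -0.2213, 0.1536]
eef_rot: [0.081, 0.712, 0.077, -0.693]
contact_force: [0.2, 1.2, 0.2]
opening: 0.0005
```

```bash
python3 -c "
from fit import *
stt();s=snap('wrist');green(s,.148)"
```

```text
t 20.6 tcp [ 0.4593 -0.2213  0.1536] x [ 0.0276 -0.003  -0.9996] y [ 0.2227 -0.9748  0.009 ] F [0.2 1.2 0.2] op 0.0005 q [-0.613  -0.0164  1.9161  0.0143  1.2177  0.7283]
green [322.3 280.5] [310, 269, 27, 40, 259] [ 0.4652 -0.2206  0.148 ]
```

Emit:
drive_tool([
  [0,0.1,-0.2,0,255],
  [0.1,0,0,0,255],
  [0.1,0,0,0,255],
  [0.1,0,0,0,255],
  [0.1,0,0,0,255],
  [0.1,0,0,0,255],
  [0,0,0,0,255],
  [0,0,0,0,255],
  [0,0,0,0,255],
  [0,0,0,0,255],
])

```text
time: 21.48
eef_pos: [0.4629, -0.2226, 0.1499]
eef_rot: [0.082, 0.713, 0.076, -0.692]
contact_force: [0.4, 0.1, 0.6]
opening: 0.0002
```

Emit:
drive_tool([
  [0.1,0,0.02,0,255],
  [0.1,0,0,0,255],
  [0.1,0,0,0,255],
  [0.1,0,0,0,255],
  [0.1,0,0,0,255],
  [0,0,0,0,255],
  [0,0,0,0,255],
  [0,0,0,0,255],
  [0,0,0,0,255],
  [0,0,0,0,255],
])

```text
time: 22.32
eef_pos: [0.4634, -0.2235, 0.1476]
eef_rot: [0.083, 0.713, 0.076, -0.692]
contact_force: [-0.2, 0.1, 1.7]
opening: 0.0009
```

Emit:
drive_tool([
  [0.1,0,0.02,0,255],
  [0.1,0,0,0,255],
  [0.1,0,0.02,0,255],
  [0.1,0,0,0,255],
  [0.1,0,0.02,0,255],
  [0.1,0,0,0,255],
  [0.1,0,0.02,0,255],
  [0.1,0,0,0,255],
  [0.1,0,0.02,0,255],
  [0.1,0,0,0,255],
])

```text
time: 23.15
eef_pos: [0.4637, -0.2238, 0.1435]
eef_rot: [0.083, 0.714, 0.076, -0.691]
contact_force: [-2.7, 2.0, 5.8]
opening: 0.0003
```

Emit:
drive_tool([
  [0.1,-0.01,0.02,0,255],
  [0.1,0,0.02,0,255],
  [0.1,-0.01,0.02,0,255],
  [0.1,0,0.02,0,255],
  [0.1,-0.01,0.02,0,255],
  [0.1,0,0.02,0,255],
  [0.1,0,0.02,0,255],
  [0.1,0,0.02,0,255],
  [0.1,0,0.02,0,255],
  [0.1,0,0.02,0,255],
])

```text
time: 23.98
eef_pos: [0.4636, -0.2238, 0.1399]
eef_rot: [0.084, 0.715, 0.076, -0.69]
contact_force: [-3.1, 1.7, 6.5]
opening: 0.0004
```

Emit:
drive_tool([
  [0,0,0,0,255],
  [0,0,0,0,255],
  [0,0,0,0,255],
  [0,0,0,0,255],
  [0.1,0,0.02,0,255],
  [0.1,0,0.02,0,255],
  [0.1,0,0.02,0,255],
  [0.1,0,0.02,0,255],
  [0.1,0,0.02,0,255],
  [0.1,0,0.02,0,255],
])

```text
time: 24.82
eef_pos: [0.4638, -0.224, 0.1369]
eef_rot: [0.084, 0.716, 0.076, -0.689]
contact_force: [-1.3, 2.3, 5.6]
opening: 0.0003
```

Emit:
drive_tool([
  [0,0,0,0,255],
  [0,0,0,0,255],
  [0,0,0,0,255],
  [0,0,0,0,255],
  [0,0,0,0,255],
  [0,0,0,0,255],
  [0.1,0,0.02,0,255],
  [0.1,0,0.02,0,255],
  [0.1,0,0.02,0,255],
  [0.1,0,0.02,0,255],
])

```text
time: 25.65
eef_pos: [0.464, -0.2241, 0.1357]
eef_rot: [0.084, 0.716, 0.076, -0.689]
contact_force: [-3.6, 2.1, 8.9]
opening: 0.0004
```

Emit:
drive_tool([
  [0,0,0,0,255],
  [0,0,0,0,255],
  [0,0,0,0,255],
  [0,0,0,0,255],
  [0,0,0,0,255],
  [0,0,0,0,255],
  [0,0,0,0,255],
  [0.1,0,0.02,0,255],
  [0.1,0,0.02,0,255],
  [0.1,0,0.02,0,255],
])

```text
time: 26.48
eef_pos: [0.4644, -0.2244, 0.1351]
eef_rot: [0.084, 0.717, 0.076, -0.688]
contact_force: [-2.2, 2.8, 9.3]
opening: 0.0002
```

Emit:
drive_tool([
  [0,0,0,0,255],
  [0,0,0,0,255],
  [0,0,0,0,255],
  [0,0,0,0,255],
  [0,0,0,0,255],
  [0,0,0,0,255],
  [0,0,0,0,255],
  [0.1,0,0.02,0,255],
  [0.1,0,0.02,0,255],
  [0.1,0,0.02,0,255],
])

```text
time: 27.32
eef_pos: [0.4647, -0.2246, 0.1345]
eef_rot: [0.084, 0.717, 0.076, -0.687]
contact_force: [-4.1, 2.9, 10.5]
opening: 0.0005
```

Emit:
drive_tool([
  [-0.3,0,0,0,255],
  [-0.5,0,0,0,255],
  [-0.5,0,0,0,255],
  [-0.3,0,0,0,0],
  [0,0,0,0,0],
  [0,0,0,0,0],
  [0,0,0,0,0],
  [0,0,0,0,0],
  [0,0,0,0,0],
  [0,0,0,0,0],
])

```text
time: 28.15
eef_pos: [0.4631, -0.2243, 0.1502]
eef_rot: [0.084, 0.717, 0.076, -0.688]
contact_force: [1.5, -0.7, 0.2]
opening: 0.0394
```

```bash
python3 - <<'E'
from fit import *
stt();s=snap('wrist','w11.png');green(s,.1345)
E
```

```text
t 28.15 tcp [ 0.4631 -0.2243  0.1502] x [ 0.0416 -0.0068 -0.9991] y [ 0.2245 -0.9743  0.016 ] F [ 1.5 -0.7  0.2] op 0.0394 q [-0.6168 -0.0128  1.9197  0.0198  1.1969  0.7203]
green [317.2 286.9] [299, 268, 37, 38, 1059] [ 0.4615 -0.2228  0.1345]
```

View pics/w11.png

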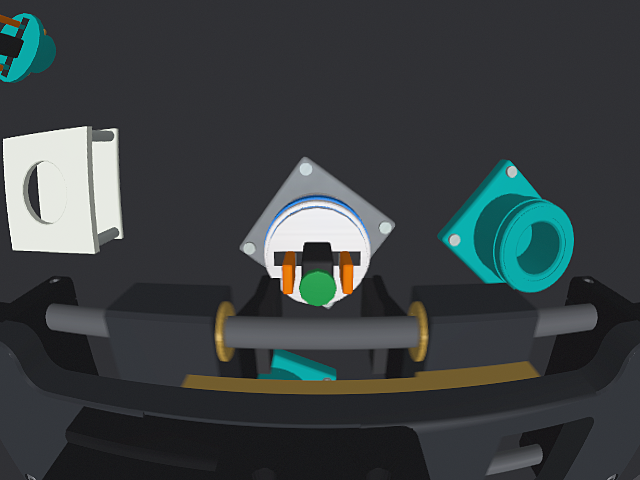

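The gauge still stands on the blue rim: green cap at (317,287), paddles at (288,272) and (347,272), turquoise things untouched. Next is regrasping the paddles.

Emit:
drive_tool([
  [0,-0.15,0,0,0],
  [0,-0.1,0,0,0],
  [0,0,0.1,0,0],
  [0,0,0,0,0],
  [0.3,0,0,0,0],
  [0.7,0,0,0,0],
  [0.8,0,0,0,0],
  [0.9,0,0,0,0],
  [0.8,0,0,0,0],
  [0.6,0,0,0,0],
])

```text
time: 29.03
eef_pos: [0.4635, -0.2223, 0.1058]
eef_rot: [0.084, 0.717, 0.076, -0.688]
contact_force: [-0.3, 0.7, -0.6]
opening: 0.0867
```

```bash
python3 -c "
from fit import *
stt()"
```

```text
t 29.03 tcp [ 0.4635 -0.2223  0.1058] x [ 0.0427 -0.0076 -0.9991] y [ 0.2245 -0.9743  0.017 ] F [-0.3  0.7 -0.6] op 0.0867 q [-0.613   0.0403  1.9569  0.0205  1.1051  0.7221]
```

Emit:
drive_tool([
  [0.4,0,0,0,0],
  [0.4,0,0.03,0,0],
  [0.3,0,0.03,0,0],
  [0.2,0,0,0,0],
  [0,0,0,0,60],
  [0,0,0,0,120],
  [0,0,0,0,180],
  [0,0,0,0,180],
  [0,0,0,0,180],
  [0,0,0,0,180],
])

```text
time: 29.87
eef_pos: [0.4627, -0.222, 0.0893]
eef_rot: [0.084, 0.716, 0.076, -0.689]
contact_force: [-0.1, -0.2, 0.3]
opening: 0.0551
```

Emit:
drive_tool([
  [0,0,0,0,180],
  [0,0,0,0,180],
  [0,0,0,0,180],
  [0,0,0,0,180],
  [0,0,0,0,180],
  [0,0,0,0,180],
  [0,0,0,0,180],
  [0,0,0,0,180],
  [0,0,0,0,180],
  [0,0,0,0,180],
])

```text
time: 30.7
eef_pos: [0.4632, -0.2224, 0.0903]
eef_rot: [0.084, 0.717, 0.076, -0.688]
contact_force: [0.2, 0.2, 1.8]
opening: 0.0329
```

```bash
python3 -c "
from fit import *
stt()"
```

```text
t 30.7 tcp [ 0.4632 -0.2224  0.0903] x [ 0.0415 -0.0067 -0.9991] y [ 0.2244 -0.9744  0.0159] F [0.2 0.2 1.8] op 0.0329 q [-0.6136  0.0627  1.9663  0.0209  1.0749  0.7209]
```

Emit:
drive_tool([
  [-0.3,0,-0.01,0,180],
  [-0.5,0.01,-0.02,0,180],
  [-0.6,0.01,-0.03,0,180],
  [-0.6,0.01,-0.03,0,180],
  [-0.6,0.01,-0.03,0,180],
  [-0.6,0.01,-0.03,0,180],
  [-0.6,0.01,-0.03,0,180],
  [-0.6,0.01,-0.03,0,180],
  [-0.6,0.01,-0.03,0,180],
  [-0.6,0.01,-0.03,0,180],
])

```text
time: 31.53
eef_pos: [0.4616, -0.2208, 0.1489]
eef_rot: [0.083, 0.715, 0.077, -0.69]
contact_force: [-0.5, -0.4, -3.5]
opening: 0.0324
```

```bash
python3 -c "
from fit import *
stt()"
```

```text
t 31.53 tcp [ 0.4616 -0.2208  0.1489] x [ 0.0368 -0.0036 -0.9993] y [ 0.2246 -0.9744  0.0118] F [-0.5 -0.4 -3.5] op 0.0324 q [-0.6127 -0.0136  1.9229  0.0196  1.2001  0.7246]
```

Emit:
drive_tool([
  [-0.6,0,0,0,180],
  [-0.6,-1,-0.2,0,180],
  [-0.3,-2,-0.4,0,180],
  [0,-2.8,-0.6,0,180],
  [0,-3,-0.65,0,180],
  [0,-3,-0.65,0,180],
  [0,-3,-0.65,0,180],
  [0,-2.5,-0.5,0,180],
  [0,-2,-0.4,0,180],
  [0,-1,-0.2,0,180],
])

```text
time: 32.37
eef_pos: [0.4558, -0.0032, 0.1695]
eef_rot: [0.08, 0.717, 0.074, -0.689]
contact_force: [0.2, 0.5, -3.8]
opening: 0.0331
```

```bash
python3 -c "
from fit import *
st,M=stt();print(M.T@(np.array([.4565,.0178,st['eef_pos'][2]])-st['eef_pos']))"
```

```text
t 32.37 tcp [ 0.4558 -0.0032  0.1695] x [ 0.0408 -0.0039 -0.9992] y [ 0.2173 -0.976   0.0127] F [ 0.2  0.5 -3.8] op 0.0331 q [-0.1831 -0.1865  2.0412  0.0038  1.2461  1.1672]
[-0.0001 -0.0204 -0.0053]
```

Emit:
drive_tool([
  [0,-0.5,-0.2,0,180],
  [0,-0.6,-0.2,0,180],
  [0,-0.5,-0.1,0,180],
  [0,-0.2,0,0,180],
  [0.4,0,0,0,180],
  [0.6,0,0,0,180],
  [0.6,0,0,0,180],
  [0.6,0,0,0,180],
  [0.4,0,0,0,180],
  [0,0,0,0,180],
])

```text
time: 33.2
eef_pos: [0.4566, 0.0178, 0.141]
eef_rot: [0.08, 0.716, 0.075, -0.689]
contact_force: [-0.3, 0.9, -3.0]
opening: 0.0328
```

```bash
python3 - <<'E'
from fit import *
st,M=stt();print(M.T@(np.array([.4565,.0178,st['eef_pos'][2]])-st['eef_pos']))
s,o=look(['stand_hole','gauge_collar'],'w12.png')
c=s['image'][150:350,200:440,::-1];cv2.imwrite('pics/w12c.png',cv2.resize(c,None,fx=3,fy=3,interpolation=cv2.INTER_CUBIC))
E
```

```text
t 33.2 tcp [0.4566 0.0178 0.141 ] x [ 0.0395 -0.0037 -0.9992] y [ 0.2177 -0.9759  0.0122] F [-0.3  0.9 -3. ] op 0.0328 q [-0.1351 -0.1491  2.0654  0.0017  1.1857  1.2154]
[-0.     -0.      0.0001]
tcp [0.4566 0.0178 0.141 ] axes x [ 0.0395 -0.0037 -0.9992] y [ 0.2177 -0.9759  0.0122] F [-0.3  0.9 -3. ] op 0.0328
  gauge_collar [320.5 286.6] 0.86 [0.4289 0.0109 0.055 ]
  gauge_collar [256.   51.2] 0.56 [0.5818 0.0897 0.055 ]
```

View pics/w12c.png

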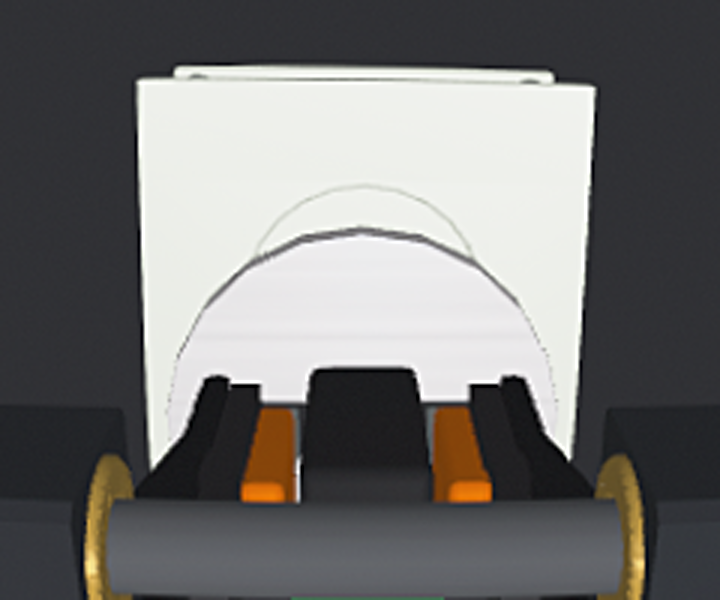

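Hole arc visible from crop (258,250) through (363,184) to (474,255), centred on the collar laterally. A quick numeric check, using three arc points.

```bash
python3 - <<'E'
from fit import *
st,M=stt();s=snap('wrist')
f=lambda p:(200+p[0]/3,150+p[1]/3)
P=np.array([onz(s,'wrist',f(p),.055) for p in[(258,250),(280,222),(320,194),(363,184),(410,194),(445,217),(474,255)]])
print('hole',circ(P),circ(P,.0275))
P=np.array([onz(s,'wrist',f(p),st['eef_pos'][2]-.0124) for p in[(205,308),(252,264),(300,242),(362,235),(420,243),(475,265),(515,303)]])
print('collar',circ(P),circ(P,.034))
E
```

```text
t 33.35 tcp [0.4574 0.0179 0.1423] x [ 0.0414 -0.0039 -0.9991] y [ 0.218  -0.9759  0.0129] F [-0.4  0.3 -2.6] op 0.0327 q [-0.1347 -0.1505  2.0639  0.0018  1.1866  1.2154]
hole (array([0.4561, 0.016 , 0.0278]), np.float64(0.00019646961523487648)) (array([0.4564, 0.0161]), np.float64(0.00020951512425298232))
collar (array([0.4545, 0.0173, 0.0337]), np.float64(0.0001850349137779193)) (array([0.4542, 0.0173]), np.float64(0.00019040242173736093))
```

Emit:
drive_tool([
  [0.4,0.1,0,0,180],
  [0.6,0,0.02,0,180],
  [0.7,0,0.02,0,180],
  [0.8,0,0.03,0,180],
  [0.8,0,0.03,0,180],
  [0.8,0,0,0,180],
  [0.8,0,0,0,180],
  [0.6,0,0,0,180],
  [0.3,0,0,0,180],
  [0.1,0,0,0,180],
])

```text
time: 34.23
eef_pos: [0.4597, 0.0164, 0.0775]
eef_rot: [0.081, 0.718, 0.075, -0.688]
contact_force: [-0.7, 0.4, -3.0]
opening: 0.0328
```

```bash
python3 -c "
from fit import *
stt()"
```

```text
t 34.23 tcp [0.4597 0.0164 0.0775] x [ 0.0427 -0.0041 -0.9991] y [ 0.2184 -0.9758  0.0133] F [-0.7  0.4 -3. ] op 0.0328 q [-0.1373 -0.0519  2.1089  0.0021  1.0417  1.212 ]
```

Emit:
drive_tool([
  [0.06,0,0,0,180],
  [0.06,0,0,0,180],
  [0.06,0,0,0,180],
  [0.06,0,0,0,180],
  [0.06,0,0,0,180],
  [0.04,0,0,0,180],
  [0.02,0,0,0,180],
  [0,0,0,0,180],
  [0,0,0,0,180],
  [0,0,0,0,180],
])

```text
time: 35.07
eef_pos: [0.4615, 0.0163, 0.0755]
eef_rot: [0.081, 0.719, 0.074, -0.687]
contact_force: [-0.3, 0.8, -3.4]
opening: 0.0328
```

Emit:
drive_tool([
  [0.06,0,0.08,0,180],
  [0.06,0,0.08,0,180],
  [0.06,0,0.04,0,180],
  [0.06,0,0.02,0,180],
  [0.05,0,0.02,0,180],
  [0,0,0.01,0,180],
  [0,0,0.01,0,180],
  [0,0,0.01,0,180],
  [0,0,0,0,180],
  [0,0,0,0,180],
])

```text
time: 35.9
eef_pos: [0.4615, 0.0161, 0.0753]
eef_rot: [0.081, 0.721, 0.074, -0.685]
contact_force: [-0.1, 1.0, 1.6]
opening: 0.0329
```

Emit:
drive_tool([
  [0,0,0,0,150],
  [0,0,0,0,130],
  [0,0,0,0,90],
  [0,0,0,0,40],
  [0,0,0,0,0],
  [0,0,0,0,0],
  [0,0,0,0,0],
  [0,0,0,0,0],
  [-0.3,0,0,0,0],
  [-0.6,0,0,0,0],
])

```text
time: 36.73
eef_pos: [0.46, 0.0154, 0.083]
eef_rot: [0.081, 0.72, 0.074, -0.685]
contact_force: [0.1, -0.5, 0.5]
opening: 0.084
```

Emit:
drive_tool([
  [-0.9,0,0,0,0],
  [-1.2,0,0,0,0],
  [-1.2,0,0,0,0],
  [-1.2,0,0,0,0],
  [-1.2,0,0,0,0],
  [-1.2,0,0,0,0],
  [-1.2,0,0,0,0],
  [-1,0,0,0,0],
  [-0.5,0,0,0,0],
  [0,0,0,0,0],
])

```text
time: 37.57
eef_pos: [0.4563, 0.0158, 0.1929]
eef_rot: [0.082, 0.722, 0.074, -0.683]
contact_force: [1.7, 0.5, -0.4]
opening: 0.087
```

```bash
python3 - <<'E'
from fit import *
st,M=stt();Z['lock_top']=.1195
s,o=look(['lock_top','gauge_collar'],'w13.png');green(s,.1195)
h=cv2.cvtColor(s['image'],cv2.COLOR_RGB2HSV);m=((h[...,0]>8)&(h[...,0]<22)&(h[...,1]>180)&(h[...,2]>90)).astype(np.uint8)
n,_,S,c=cv2.connectedComponentsWithStats(m)
for j in range(1,n):
    if S[j,4]>80: print(S[j],c[j],onz(s,'wrist',c[j],.105))
b=arm.snapshot('side');print(arm.landmark_of('side','gauge_collar')[:2])
a=s['image'][100:400,200:440];d=b['image'][170:345,200:400]
cv2.imwrite('pics/w13c.png',np.hstack([cv2.resize(a,(400,500)),cv2.resize(d,(400,500))])[:,:,::-1])
E
```

```text
t 37.57 tcp [0.4563 0.0158 0.1929] x [ 0.0569 -0.006  -0.9984] y [ 0.2186 -0.9757  0.0184] F [ 1.7  0.5 -0.4] op 0.087 q [-0.1399 -0.2223  2.0263  0.002   1.2803  1.2095]
tcp [0.4563 0.0158 0.1929] axes x [ 0.0569 -0.006  -0.9984] y [ 0.2186 -0.9757  0.0184] F [ 1.7  0.5 -0.4] op 0.087
  lock_top [251.  48.] 0.72 [0.5819 0.0892 0.1195]
  lock_top [318.8 252.2] 0.66 [0.4584 0.0164 0.1195]
  lock_top [556.7 288.6] 0.35 [ 0.4683 -0.1795  0.1195]
  gauge_collar [319.7 233.8] 0.84 [0.4574 0.0146 0.055 ]
  gauge_collar [262.6  70.5] 0.77 [0.5807 0.09   0.055 ]
green [247.4  48.5] [233, 35, 30, 29, 661] [0.5811 0.0915 0.1195]
green [320.2 251.2] [307, 237, 28, 29, 646] [0.4593 0.0157 0.1195]
[256  28  26  23 351] [268.8803  38.6125] [0.5946 0.0819 0.105 ]
[230  77  28  20 260] [243.8731  86.0154] [0.5577 0.091  0.105 ]
[292 228  10  31 250] [296.632 242.508] [0.4582 0.0322 0.105 ]
[338 228  11  31 278] [342.7338 242.4388] [0.4652 0.0005 0.105 ]
[{'at': [346.7, 261.2], 'confidence': 0.76}, {'at': [289.0, 286.3], 'confidence': 0.57}]
```

View pics/w13c.png

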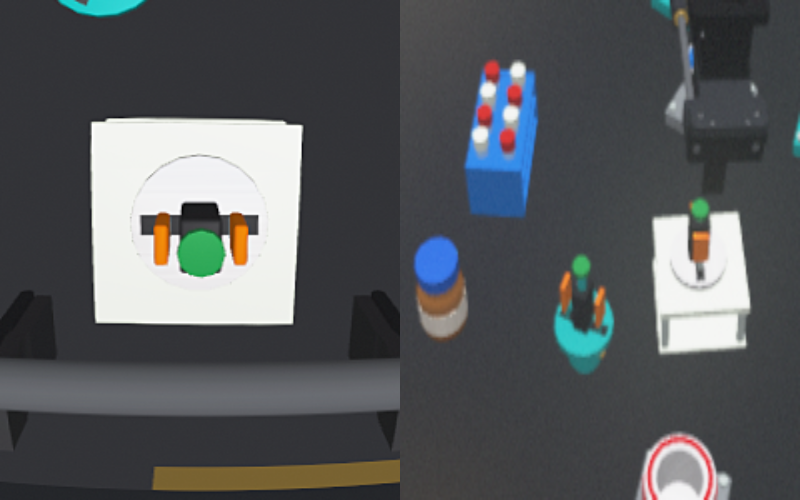

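```bash
python3 - <<'E'
from fit import *
s0=snap('wrist');st,M=stt()
Ct=M.T@rot(s0['orientation']);ct=M.T@(np.array(s0['origin'])-st['eef_pos'])
def go(name,tcp,x,y,z):
    x=np.array(x);y=np.array(y);Mm=np.c_[x,y,np.cross(x,y)]
    s=dict(s0);Rm=Mm@Ct;q=R.from_matrix(Rm).as_quat();s['orientation']=[q[3],*q[:3]];s['origin']=np.array(tcp)+Mm@ct
    im=cv2.imread('pics/'+name)[:,:,::-1];s['image']=im
    h=cv2.cvtColor(im.copy(),cv2.COLOR_RGB2HSV);m=((h[...,0]>8)&(h[...,0]<22)&(h[...,1]>180)&(h[...,2]>90)).astype(np.uint8);m[:110]=0;m[300:]=0
    n,_,S,c=cv2.connectedComponentsWithStats(m);i=sorted(range(1,n),key=lambda i:-S[i,4])[:2];i.sort(key=lambda j:c[j][0])
    P=[onz(s,'wrist',c[j],z) for j in i];print(name,S[i].tolist(),np.linalg.norm(P[1]-P[0]))
go('w3.png',[.4547,.0164,.1562],[.0145,-.0057,-.9999],[.2042,-.9789,.0085],.105)
go('w10.png',[.4636,-.2238,.2007],[.0332,-.0068,-.9994],[.2227,-.9748,.014],.12)
go('w11.png',[.4631,-.2243,.1502],[.0416,-.0068,-.9991],[.2245,-.9743,.016],.12)
go('w13.png',[.4563,.0158,.1929],[.0569,-.006,-.9984],[.2186,-.9757,.0184],.105)
E
```

```text
t 37.87 tcp [0.4548 0.016  0.19  ] x [ 0.0521 -0.0053 -0.9986] y [ 0.2186 -0.9757  0.0166] F [ 0.3 -0.1 -0.4] op 0.087 q [-0.1399 -0.2192  2.0292  0.0021  1.2792  1.2095]
w3.png [[280, 237, 13, 38, 385], [346, 237, 12, 38, 398]] 0.03962166529393386
w10.png [[287, 234, 11, 32, 290], [337, 234, 10, 32, 276]] 0.033481315515931406
w11.png [[282, 252, 13, 42, 458], [340, 251, 13, 43, 467]] 0.03218424228365635
w13.png [[292, 228, 10, 31, 250], [338, 228, 11, 31, 278]] 0.032475180903636984
```

```bash
python3 -c "
from workcell import arm
print(arm.hand_in())"
```

```text
the job is handed in; nothing more can be done
None
```

I gauged the blue-ringed bucket, locked the gauge at that size, and hung it back upright in the stand. I then handed the job in at about 38 s, well inside the 72 s limit.

**What was done:**
- **Set down:** I lowered the squeezed gauge into the blue-ringed bore without side load until the collar met the rim. I then released it so the plungers sprang out.
- **Lock:** The green button slid at about 6 N. I pushed until the force rose to 10.5 N after about 13 mm of travel, then stopped.
- **Return:** I regripped the gauge, withdrew it cleanly and lowered it into the stand with about 5 N of contact before letting go.

**Last checks:**
- **Position:** The final views show the gauge upright with its collar flat on the stand plate, roughly 2 mm off the hole centre. The gripper is open, well above it and touching nothing.
- **Size held:** Paddle spacing was 39.6 mm when free, 32.2 mm locked in the bore and 32.5 mm back in the stand. That corresponds to a held size of about 43.8 mm.
- **Disagreement:** The reading in the bore before locking was 33.5 mm, about 1 mm wider. It implies a bore of 44.9 mm, more than the pilot's play allows, so I took it as image error. I can't fully rule out that the lock drew the plungers in slightly.
- **Tool tilt:** The tool built up about 3° of tilt over the moves. At each grip the gauge was upright, and it kept to within about 1° of that while carried.
- **Bystanders:** The rack and jar look undisturbed in the last side view. The slide box was outside that view, but the arm never went near it.

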